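# Clip a specimen tube into the tube rotator and start it

### The arm

A 6-joint arm with a two-finger parallel gripper is mounted at the origin on the work surface. World frame = base frame: x ahead of the robot, y to its left, z up, the work surface at z = 0. Lengths are in mm, angles in rad, forces in N, time in s.
With the tool pointing down it reaches from about 250 to 725 mm from the base axis. Payload 4 kg.
Tool frame: the origin (TCP) lies midway between the tips of the shut fingers; the grasp point (between the pads) lies 19 mm behind it; z points along the fingers, y is the line along which they close (so a half turn about z gives the same grasp; the last joint's range is limited). The gripper opens to 85 mm and grips with 20 to 120 N. Pads are 22 mm wide; open, the fingers measure 114 mm over their backs; the gripper's body (76 mm by 85 mm) begins 54 mm behind the grasp point. The pads swing forward as they close: fully open they stand 13 mm farther back than shut.
Start: joints at [1.12, 0.241, 0.005, 1.335, 0, 1.571], TCP at [217.841, 450.05, 231.306] pointing down, gripper open.
Joint ranges: [-2.72, 2.72], [-1.05, 1.87], [-1.09, 1.28], [-1.99, 2.15], [-1.42, 1.44], [-3.14, 3.14]. Speed limits (rad/s): [2.79, 2.79, 3.14, 3.14, 3.14, 3.14].

### API

Orientations are given as [roll, pitch, yaw] about the fixed x, y, z axes, in that order (R = Rz(yaw) Ry(pitch) Rx(roll)).
In Python, from rig import state, cams, bot, search_frame gives the robot as it stands.
- The arm moves only by the tool play_rows, never from a script. Its argument "plan" is a list of rows, each an object of numbers: "ax", "ay", "az": the turn, a rotation vector about the tool's x, y, z in rad; "dx", "dy", "dz": the shift along the tool's x, y, z in mm; "jaw": the opening, from -1 (shut) to 1 (fully open). A call has 1 to 12 rows; each row shifts and turns the commanded pose from where the row before left it, along the tool's axes as they then stand; what a row does not reach is not made up. A row lasts 1/10 s, in which the tool goes at most 50 mm and 8.59 degrees, less where a joint would pass 70% of its speed; a pose out of reach is approached as far as the arm can. A call is refused whole if a number of a shift passes 50 or a number of a turn 0.15, either way. A call with a gripper value outside its range is refused whole. The fingers move at their own pace and stop on an object; "grip_force" is the grip in N (left out, the last holds). Time passes only in rows, so rows that do not move let the fingers close. It gives the time, the measured TCP pose, the force, the opening and the grip force at its end, in the units of the state.
- state(): the state, without advancing time (a new reading comes with each control period).
- cams.capture(name): name is "side" or "top"; returns a dict with "pixels" (384x512x3 uint8, red, green, blue), "range_z" (384x512 float32, mm along the optical axis (not along the pixel's ray), 0 where there is no reading), "fx", "fy", "cx", "cy" (pixels), "R" (3x3) and "t" (3): a world point X has camera coordinates R X + t. Camera axes: x right, y down, z forward; pixel columns grow to the right and rows downward; lengths in mm; the calibration is good to about 2 mm. A picture is of the moment at which its call begins.
- bot.job_done(): hands the job in; it is judged then, once.
Trained networks look in a picture, given as the dict that the camera call returned (one of the last four; its "shot" number tells which), for a name from the list of things; names that differ only in an ending like _2 or _b are one class to them, and where a whole thing is asked for, a point or a joint stands for the part that bears it (a point fixed in the world has none). Each returns a list of dicts, best first, with "score" (0 to 1); they miss things now and then, are a little off and sometimes report something else, mostly with a low value. They report only what shows in the picture. A call takes as long as a camera call.
- search_frame(picture, target): "extent" ([left, top, width, height] as shares, 0 to 1, of the picture: columns of its width, rows of its height, round what is visible of it).
The state is a dict: "clock": time; "joint_positions": joint angles; "dq": joint speeds; "effort": joint torques, N m; "position": TCP position; "tool_rot": TCP orientation; "contact_force": force on the tool from outside, world axes, zero at the start; "wrist_torque": the same for the moment, N m; "finger_gap": finger opening in mm; "grasp_force": force on a finger pad.
Only numpy, scipy, OpenCV 4.12 (cv2) and the standard library are available. Lean on these libraries where they do the work, as an engineer would, in place of code of your own. Each camera call takes 0.05 s, during which the arm holds its last target. There are 200 camera calls.

### The job

Take the blue-capped specimen tube from the flat tube rest and press it down into the free clip on the rotator's paddle, centred lengthwise over its two forks, until it is fully home and the sprung orange jaw has snapped shut over it. Let go of it, and then push the green start button all the way in and let it come back. Leave the other two tubes where they are.

Things in the scene. Friction and masses are not known exactly. Their poses are not given: they have to be found in the camera images.
- specimen_tube: The tube to load: rigid 50 ml screw-cap conical tube, frosted white with a paper panel, BLUE cap, lying level, about 60 g. Origin on its axis at mid-barrel; x along the axis to the cap. Barrel 28 mm in diameter from x = -42 to +43 mm, cap 35 mm in diameter from +43 to +57 mm, cone to -58 mm. Grip it across the barrel at the origin; 40 N is fine.
- spare_tube: Tube of the same form with a WHITE cap in the other notch of the tube rest. Same origin and axes. Leave it there.
- balance_tube: Tube of the same form with a WHITE cap, already seated in the other clip of the rotator. Same origin and axes. Leave it there.
- tube_rest: White flat tube rest on the bench, 75 (x) by 150 (y) by 29 mm: foot plate 4 mm thick, two ribs 8 mm thick at x = +-27 mm with notches at y = -40 and +40 mm (which tube lies in which varies). Tubes lie along its x, axes 30 mm above the bench. Free space between the ribs, down to the foot plate. Origin: centre of the underside.
- rotator: White end-over-end tube rotator on the bench, 130 (x) by 300 mm (y, its shaft). Origin: on the bench under the middle of the black paddle, which is locked level: 100 by 160 mm, top 98 mm up; clips on it at y = -40 and +40 mm (which is free varies). Drive housing y = +95 to +195 mm, top 130 mm up, with the start button; bearing post 110 mm tall at y = -94 mm.
- clip_free: The empty clip. Origin: centre of its underside on the paddle; x along the tube, z up. Grey foot 70 by 42 by 4 mm; two forks 12 mm wide at x = +-27 mm, each a V seat with a fixed grey prong on the -y side (inner face 15 mm off centre, flared, 44 mm tall) and the orange jaw on +y. Gap of 42 mm between the forks for the fingers, free down to 11 mm above the paddle.
- free_seat (a point): Centre line of the free clip's seat, 28 mm above the clip's underside, midway between the forks: the origin of a fully seated tube lies here, its axis along this point's x axis (either way round).
- jaw_free (a joint): Sprung orange jaw of the free clip, hinged on a pin along x under the seat, rad. 0 = shut, grows outwards (+y), at most 0.6. Its two noses reach over the tube's shoulder, to 8 mm from the centre line, 10 to 16 mm above the seat's centre. A tube pushed straight down cams it open by 0.12 to 0.2 rad, then it springs shut by itself. Takes 8 to 12 N.
- clip_taken: The other clip, of the same form, holding the balance tube.
- taken_seat (a point): Centre line of the other clip's seat, as free_seat.
- jaw_taken (a joint): Sprung jaw of the other clip, rad, 0 = shut.
- start_button (a joint): Travel of the green start button, m: 0 = out, 0.006 = fully in. A spring returns it; fully in takes about 4 N.
- start_button_top (a point): Centre of the top face of the round green start button, 26 mm in diameter, on top of the drive housing, 22 mm above the housing's top; pressed straight down.
- tub: Clear plastic open tub, 110 by 80 by 40 mm, standing on the bench beyond the work; not needed. Origin: centre of the underside.

How it is judged (in metres and radians):
On the way, in this order (a step that is already met when the one before it is completed fails the run):
1. the specimen tube is fully home in the free clip, centred, its jaw shut, and let go (x of specimen_tube in the frame of free_seat between -0.01 and 0.01 m and y of specimen_tube in the frame of free_seat between -0.003 and 0.003 m and z of specimen_tube in the frame of free_seat between -0.0025 and 0.0025 m and angle between the x axis of specimen_tube and the x axis of free_seat, either way round below 0.07 rad and value of joint jaw_free below 0.06 rad and contact force between the fingers and specimen_tube below 0.1 N), for 0.2 s.
2. the start button is pushed all the way in (value of joint start_button above 0.0045 m).
At the end, for the whole second after the job is handed in: Specimen tube home in the free clip: within 2.5 mm in height, 3 mm sideways, 10 mm lengthwise and 0.07 rad of the seat, jaw shut (under 0.06 rad), at rest, untouched; start button out again. Balance tube seated likewise; spare tube within 10 mm of its start (all of step 1 and x of balance_tube in the frame of taken_seat between -0.01 and 0.01 m and y of balance_tube in the frame of taken_seat between -0.003 and 0.003 m and z of balance_tube in the frame of taken_seat between -0.0025 and 0.0025 m and angle between the x axis of balance_tube and the x axis of taken_seat, either way round below 0.07 rad and value of joint jaw_taken below 0.06 rad and distance of spare_tube from where it was at the start of the episode below 0.01 m and value of joint start_button below 0.0015 m and linear speed of specimen_tube below 0.02 m/s).
It fails at once if the start button is pushed in while the specimen tube is not home in the clip (value of joint start_button above 0.003 m and not (x of specimen_tube in the frame of free_seat between -0.01 and 0.01 m and y of specimen_tube in the frame of free_seat between -0.003 and 0.003 m and z of specimen_tube in the frame of free_seat between -0.0025 and 0.0025 m and angle between the x axis of specimen_tube and the x axis of free_seat, either way round below 0.07 rad and value of joint jaw_free below 0.06 rad)).
It fails at once if the balance tube is shifted more than 12 mm (distance of balance_tube from where it was at the start of the episode above 0.012 m).
It fails at once if the spare tube is shifted more than 20 mm (distance of spare_tube from where it was at the start of the episode above 0.02 m).
It also fails if it takes over 51 s, if anything falls off the work surface, if the arm or the gripper's body presses on something with over 40 N, if the wrist force passes 120 N, or if a joint passes its speed limit or range.

## Working session

There is one attempt and no reset: what is moved stays moved. The work goes in short steps, Python scripts to look and compute and a tool call to move; the robot and the scene stay as the last step left them, time stands still between calls to the robot, and variables do not carry over. Pictures are saved under pics/ and viewed, at most 10 in all, crops included, and the job is handed in when it is done.

Besides the shell and the picture viewer there is one more tool, called after ">>>" in YAML: its name, and indented under it one key for each argument. play_rows: Moves the arm, as the interface text tells. Its arguments: {"type":"object","properties":{"plan":{"type":"array","items":{"type":"object","properties":{"ax":{"type":"number"},"ay":{"type":"number"},"az":{"type":"number"},"dx":{"type":"number"},"dy":{"type":"number"},"dz":{"type":"number"},"jaw":{"type":"number"}}}},"grip_force":{"type":"number"}},"required":["plan"]}

```bash
mkdir -p pics; cat > h.py <<'E'
import numpy as np, cv2
from rig import state, cams, bot, search_frame
def world(c,mask=None):
    z=c["range_z"]; v,u=np.mgrid[:z.shape[0],:z.shape[1]]
    P=np.stack([(u-c["cx"])/c["fx"]*z,(v-c["cy"])/c["fy"]*z,z],-1)
    W=(P-c["t"])@np.asarray(c["R"])
    W[z<=0]=np.nan
    return W
def save(c,n): cv2.imwrite("pics/"+n,c["pixels"][:,:,::-1])
E
python3 - <<'E'
from h import *
np.set_printoptions(precision=1,suppress=True)
s=state(); print({k:np.round(v,3) for k,v in s.items()})
for n in ("top","side"):
    c=cams.capture(n); save(c,n+"0.png"); W=world(c); np.savez(n+"0.npz",W=W,**{k:c[k] for k in("pixels","range_z","fx","fy","cx","cy","R","t")})
    print(n,c["fx"],c["cx"],c["cy"],np.asarray(c["R"]),c["t"])
    for t in ["specimen_tube","spare_tube","balance_tube","tube_rest","rotator","clip_free","clip_taken","jaw_free","start_button","tub"]:
        for d in search_frame(c,t)[:2]:
            l,tp,w,h=d["extent"]; b=[l*512,tp*384,w*512,h*384]
            u,v=int(b[0]+b[2]/2),int(b[1]+b[3]/2)
            print(t,round(d["score"],2),np.round(b),W[min(v,383),min(u,511)])
E
```

```text
{'clock': np.float64(0.0), 'joint_positions': array([ 1.1,  0.2,  0. ,  1.3, -0. ,  1.6]), 'dq': array([ 0.,  0., -0., -0., -0.,  0.]), 'effort': array([  0. , -37.2,  25.2,   0. ,  -0. ,  -0. ]), 'position': array([217.6, 449.5, 230.4]), 'tool_rot': array([-3.1,  0. ,  2.7]), 'contact_force': array([ 0.1, -0.8,  0.5]), 'wrist_torque': array([0. , 0. , 0.1]), 'grasp_force': np.float64(0.0), 'finger_gap': np.float64(85.629)}
top 497.42886468341095 251.15508941039465 192.92153478337804 [[-0.  -1.   0. ]
 [-1.   0.  -0.2]
 [ 0.2 -0.  -1. ]] [ -23.3  621.1 1014.4]
specimen_tube 0.95 [356. 213.  26.  57.] [ 511.4 -288.4   47.2]
spare_tube 0.57 [322. 205.  23.  51.] [ 537.5 -214.8   44.1]
spare_tube 0.22 [174. 192.  25.  35.] [581.5  96.8 103.4]
balance_tube 0.64 [218. 175.  16.  59.] [583.3  14.3 140.2]
tube_rest 0.58 [311. 215.  71.  47.] [ 523.3 -249.1    7.6]
rotator 0.82 [110. 179. 148.  70.] [570.2 102.1 109.5]
clip_free 0.83 [174. 188.  25.  38.] [585.6  96.7 104.1]
clip_taken 0.74 [211. 189.  26.  40.] [574.8  18.3 143. ]
jaw_free 0.59 [355. 214.  27.  56.] [ 509.8 -289.5   41.8]
j
[... 307 characters left out ...]
men_tube 0.63 [290. 134.  46.  27.] [ 516.5 -278.5   41.9]
specimen_tube 0.32 [285. 153.  40.  24.] [ 533.1 -206.5   45.4]
spare_tube 0.7 [284. 157.  41.  24.] [ 532.1 -199.3   42.3]
balance_tube 0.74 [240. 200.  62.  21.] [582.6  17.3 141.2]
tube_rest 0.91 [281. 139.  54.  48.] [ 526.4 -217.9   42.1]
rotator 0.9 [211. 197.  96. 168.] [580.6 160.7 132.3]
rotator 0.67 [244. 230.  41.  40.] [585.2  81.5 102.2]
clip_free 0.97 [248. 232.  37.  41.] [580.5  87.1 101.9]
clip_free 0.55 [180. 149.  51.  36.] [ 788.7 -197.3    2.6]
clip_taken 0.62 [255. 200.  36.  31.] [579.2  26.2 134.5]
start_button 0.68 [250. 292.  12.  18.] [579.  205.4 152.1]
tub 0.97 [181. 148.  49.  39.] [ 788.7 -197.3    2.6]
```

```bash
python3 - <<'E'
import cv2
a=cv2.imread("pics/top0.png")[150:290,100:400]; cv2.imwrite("pics/a.png",cv2.resize(a,(800,373),interpolation=cv2.INTER_CUBIC))
a=cv2.imread("pics/side0.png")[110:380,170:370]; cv2.imwrite("pics/b.png",cv2.resize(a,None,fx=2.2,fy=2.2,interpolation=cv2.INTER_CUBIC))
E
```

```text
(no output)
```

View pics/a.png

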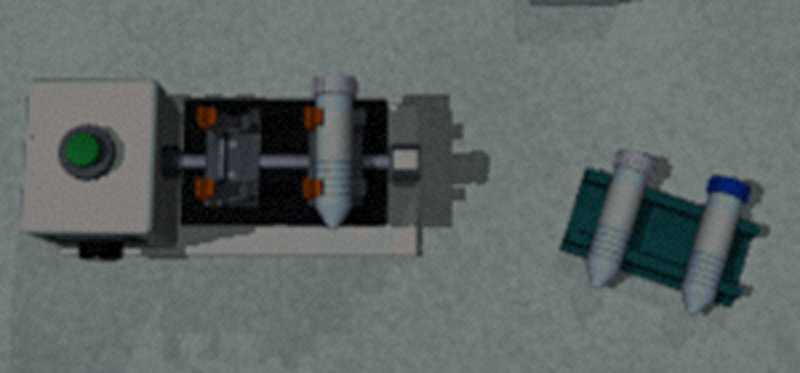

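View pics/b.png

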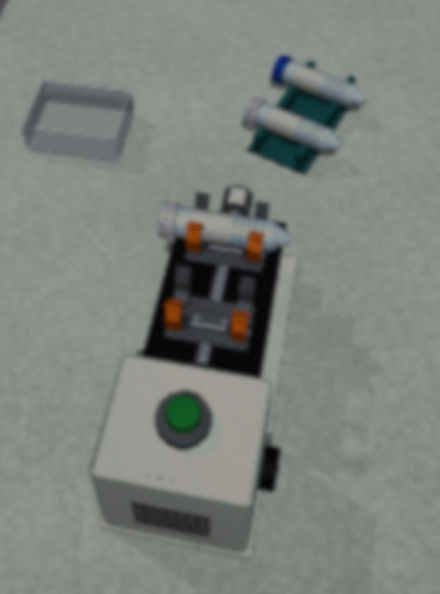

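```bash
cat > m.py <<'E'
from h import *
from scipy.optimize import least_squares
np.set_printoptions(precision=1,suppress=True)
def fit(W,c0,yaw0,lo=-40,hi=38,zmin=0):
    p=W.reshape(-1,3); p=p[~np.isnan(p[:,0])]
    x=np.array([c0[1],c0[2],yaw0]); cx=c0[0]
    def loc(x,p):
        d=np.array([np.cos(x[2]),np.sin(x[2]),0]);n=np.array([-d[1],d[0],0])
        q=p-[cx,c0[1],0]; q=q.copy()
        return q@d,q@n-(x[0]),p[:,2]-x[1]
    x=np.array([0,c0[2],yaw0])
    for tol in(10,6,4,4,4):
        a,b,z=loc(x,p); m=(a>lo)&(a<hi)&(np.abs(np.hypot(b,z)-14)<tol)&(z>zmin)
        q=p[m]; f=lambda y:(lambda a,b,z:np.hypot(b,z)-14)(*loc(y,q))
        r=least_squares(f,x,loss="soft_l1"); x=r.x
    a,b,z=loc(x,p); m=(np.hypot(b,z)<19)&(z>0)&(np.abs(a)<75)
    d=np.array([np.cos(x[2]),np.sin(x[2])]);n=np.array([-d[1],d[0]])
    C=np.array([cx,c0[1]])+x[0]*n
    a=a[m]; C0=C
    ends=np.percentile(a,[.5,99.5]); 
    return C,x[1],x[2],ends,len(q),np.std(f(x)),(W,d)
if __name__=="__main__":
    D={n:np.load(n+"0.npz") for n in("top","side")}
    both=np.concatenate([D[n]["W"].reshape(-1,3) for n in D])
    for name,c0,y0 in(("spec",[513,-290,30],-.25),("spare",[535,-210,30],-.25),("bal",[580,17,126],0)):
        for n,W in(("top",D["top"]["W"]),("side",D["side"]["W"]),("both",both)):
            C,z,yaw,e,k,s,_=fit(W,c0,y0)
            d=np.array([np.cos(yaw),np.sin(yaw)])
            print(name,n,"C",C,"z %.1f yaw %.3f"%(z,yaw),"ends",e,"origin",C+d*(e.mean()+.5),k,"%.1f"%s)
    for n in D:
        W=D[n]["W"];px=D[n]["pixels"].astype(int);R,G,B=px[...,0],px[...,1],px[...,2]
        g=(G>1.6*R)&(G>1.6*B)&(W[...,2]>140);print(n,"green",np.nanmedian(W[g],0),g.sum(),(np.nanmin(W[g],0)+np.nanmax(W[g],0))/2)
        o=(R>1.6*G)&(R>2*B)&(R>80)&(W[...,2]>100)
        k,l,st,ce=cv2.connectedComponentsWithStats(o.astype(np.uint8))
        for i in range(1,k):
            if st[i,4]>15:
                q=W[l==i]; print(" orange",ce[i],st[i,4],np.nanmedian(q,0),np.nanpercentile(q,5,0),np.nanpercentile(q,95,0))
        b=(B>1.8*R)&(B>60)&(W[...,2]>20); q=W[b]; print(" blue",b.sum(),np.nanmedian(q,0))
        h=(np.abs(W[...,2]-130)<4)&(W[...,1]>125)&(W[...,1]<270)
        v,u=np.nonzero(h); q=W[h][:,:2].astype(np.float32); print(" housing",cv2.minAreaRect(q),np.nanmedian(W[h][:,2]))
        h=(np.abs(W[...,2]-98)<4)&(W[...,1]>-30)&(W[...,1]<145)&(px.sum(-1)<90); q=W[h][:,:2].astype(np.float32); print(" paddle",cv2.minAreaRect(q),np.median(W[h][:,2]))
E
python3 m.py
```

```text
spec top C [ 513.1 -289.8] z 31.2 yaw -0.358 ends [-58.6  54.1] origin [ 511.4 -289.2] 463 1.5
spec side C [ 513.4 -289. ] z 30.7 yaw -0.353 ends [-58.1  53.5] origin [ 511.7 -288.3] 265 1.3
spec both C [ 513.2 -289.6] z 31.1 yaw -0.357 ends [-58.6  54. ] origin [ 511.5 -288.9] 723 1.4
spare top C [ 534.3 -212.1] z 31.2 yaw -0.347 ends [-56.   56.4] origin [ 534.9 -212.3] 459 1.5
spare side C [ 534.3 -211.9] z 30.6 yaw -0.353 ends [-56.6  56. ] origin [ 534.5 -211.9] 296 1.3
spare both C [ 534.3 -212. ] z 31.0 yaw -0.350 ends [-55.9  56.2] origin [ 534.8 -212.3] 752 1.4
bal top C [579.9  14.4] z 127.4 yaw -0.028 ends [-55.4  57.2] origin [581.3  14.3] 513 1.5
bal side C [579.9  14.9] z 126.8 yaw -0.027 ends [-55.5  57.2] origin [581.3  14.9] 469 1.2
bal both C [579.9  14.6] z 127.1 yaw -0.025 ends [-55.4  57.2] origin [581.4  14.5] 973 1.4
top green [581.7 198.8 152.8] 133 [582.4 199.1 149.8]
 blue 99 [ 557.7 -302.9   45.4]
 housing ((582.7261962890625, 198.9484405517578), (100.15440368652344, 119.1313247680664), 88.59986877441406) 131.00684037227748
 paddle ((579.9563598632812, 59.6
[... 359 characters left out ...]
47 [ 315.5 -828.5  118.9] [ 304.2 -846.6  114.2] [ 328.3 -816.3  120.6]
 orange [257.6 216.5] 55 [605.7  34.  135.5] [601.   28.9 127. ] [610.7  36.7 149.1]
 orange [285.5 220.8] 57 [552.2  34.7 134.6] [547.3  28.5 127.1] [557.2  38.1 149.6]
 orange [248.6 251.1] 73 [608.1 112.9 136.4] [602.7 104.8 128.4] [613.2 116.5 149.7]
 orange [278.5 256.6] 81 [554.2 114.3 135.2] [548.4 101.5 109.9] [561.5 117.6 149.2]
 blue 1214 [ 320.5 -846.5   61.5]
 housing ((583.0528564453125, 200.88583374023438), (99.51464080810547, 119.38460540771484), 88.6330795288086) 130.42219972526232
 paddle ((580.5120849609375, 72.69789123535156), (124.5616455078125, 94.33164978027344), 88.50757598876953) 98.54258391486981
```

>>> play_rows:
  plan:
    - {"dx": -36, "dy": -33, "jaw": 0.4}
    - {"dx": -36, "dy": -33, "jaw": 0.4}
    - {"dx": -36, "dy": -33, "jaw": 0.4}
    - {"dx": -36, "dy": -33, "jaw": 0.4}
    - {"dx": -36, "dy": -33, "jaw": 0.4}
    - {"dx": -36, "dy": -33, "jaw": 0.4}
    - {"dx": -36, "dy": -33, "jaw": 0.4}
    - {"dx": -36, "dy": -33, "jaw": 0.4}
    - {"dx": -36, "dy": -33, "jaw": 0.4}
    - {"dx": -36, "dy": -33, "jaw": 0.4}
    - {"dx": -36, "dy": -33, "jaw": 0.4}
    - {"az": -0.1, "jaw": 0.4}

```text
validation failed for argument at $.pl...
```

```bash
cat > g.py <<'E'
import sys
from h import *
from scipy.spatial.transform import Rotation as Ro
np.set_printoptions(precision=3,suppress=True)
def go(T,psi):
    s=state(); R=Ro.from_euler("xyz",s["tool_rot"]); Rt=Ro.from_euler("xyz",[np.pi,0,psi])
    print("t",s["clock"],"pos",s["position"],"rot",s["tool_rot"],"q",s["joint_positions"],"F",s["contact_force"],"gap",s["finger_gap"],s["grasp_force"])
    print("turn",(R.inv()*Rt).as_rotvec(),"shift before turn",R.inv().apply(np.array(T)-s["position"]),"after turn",Rt.inv().apply(np.array(T)-s["position"]))
a=list(map(float,sys.argv[1:])); go(a[:3],a[3])
E
python3 g.py 511.5 -289 120 2.786
```

```text
t 1.1 pos [217.845 450.062 231.295] rot [-3.142 -0.     2.691] q [1.12  0.241 0.005 1.335 0.    1.571] F [-0.041 -0.116 -0.585] gap 85.11643993594008 0.0
turn [-0.    -0.    -0.095] shift before turn [-586.339 -537.265  111.294] after turn [-532.585 -590.592  111.295]
```

>>> play_rows:
  plan:
    - {"ax": 0, "ay": 0, "az": -0.1, "dx": -36, "dy": -33, "dz": 0, "jaw": 0.4}
    - {"ax": 0, "ay": 0, "az": 0, "dx": -33, "dy": -37, "dz": 0, "jaw": 0.4}
  grip_force: 40

```text
clock: 1.3
position: [254.1, 358.3, 230.8]
tool_rot: [-3.141, 0.0, 2.796]
contact_force: [1.7, -0.3, 0.6]
finger_gap: 60.3
grasp_force: 0.0
```

```bash
python3 g.py 511.5 -289 120 2.786
```

```text
t 1.3 pos [254.146 358.292 230.83 ] rot [-3.141  0.     2.796] q [ 0.954  0.121 -0.144  1.306 -0.     1.3  ] F [ 1.742 -0.328  0.624] gap 60.34164952407989 0.0
turn [-0.    0.    0.01] shift before turn [-461.545 -521.65   111.169] after turn [-466.606 -517.201  110.83 ]
```

>>> play_rows:
  plan:
    - {"ax": 0, "ay": 0, "az": 0, "dx": -33, "dy": -37, "dz": 0, "jaw": 0.4}
    - {"ax": 0, "ay": 0, "az": 0, "dx": -33, "dy": -37, "dz": 0, "jaw": 0.4}
    - {"ax": 0, "ay": 0, "az": 0, "dx": -33, "dy": -37, "dz": 0, "jaw": 0.4}
    - {"ax": 0, "ay": 0, "az": 0, "dx": -33, "dy": -37, "dz": 0, "jaw": 0.4}
    - {"ax": 0, "ay": 0, "az": 0, "dx": -33, "dy": -37, "dz": 0, "jaw": 0.4}
    - {"ax": 0, "ay": 0, "az": 0, "dx": -33, "dy": -37, "dz": 0, "jaw": 0.4}
    - {"ax": 0, "ay": 0, "az": 0, "dx": -33, "dy": -37, "dz": 0, "jaw": 0.4}
    - {"ax": 0, "ay": 0, "az": 0, "dx": -33, "dy": -37, "dz": 0, "jaw": 0.4}
    - {"ax": 0, "ay": 0, "az": 0, "dx": -33, "dy": -37, "dz": 0, "jaw": 0.4}
    - {"ax": 0, "ay": 0, "az": 0, "dx": -33, "dy": -37, "dz": 0, "jaw": 0.4}
    - {"ax": 0, "ay": 0, "az": 0, "dx": -33, "dy": -37, "dz": 0, "jaw": 0.4}
    - {"ax": 0, "ay": 0, "az": 0, "dx": 0, "dy": 0, "dz": 0, "jaw": 0.4}
  grip_force: 40

```text
clock: 2.5
position: [456.9, -153.5, 230.7]
tool_rot: [-3.14, 0.002, 2.784]
contact_force: [-0.2, 0.2, 0.5]
finger_gap: 60.0
grasp_force: 0.0
```

```bash
python3 g.py 511.5 -289 120 2.786
```

```text
t 2.5 pos [ 456.899 -153.516  230.723] rot [-3.14   0.002  2.784] q [-0.323  0.204 -0.044  1.322 -0.001  0.035] F [-0.173  0.226  0.512] gap 60.02599321054838 0.0
turn [-0.001  0.002 -0.002] shift before turn [ -98.412 -107.614  111.044] after turn [ -98.353 -107.999  110.723]
```

>>> play_rows:
  plan:
    - {"ax": 0, "ay": 0, "az": 0, "dx": -33, "dy": -36, "dz": 0, "jaw": 0.4}
    - {"ax": 0, "ay": 0, "az": 0, "dx": -33, "dy": -36, "dz": 0, "jaw": 0.4}
    - {"ax": 0, "ay": 0, "az": 0, "dx": -32, "dy": -36, "dz": 0, "jaw": 0.4}
    - {"ax": 0, "ay": 0, "az": 0, "dx": 0, "dy": 0, "dz": 45, "jaw": 0.4}
    - {"ax": 0, "ay": 0, "az": 0, "dx": 0, "dy": 0, "dz": 45, "jaw": 0.4}
    - {"ax": 0, "ay": 0, "az": 0, "dx": 0, "dy": 0, "dz": 30, "jaw": 0.4}
    - {"ax": 0, "ay": 0, "az": 0, "dx": 0, "dy": 0, "dz": 0, "jaw": 0.4}
    - {"ax": 0, "ay": 0, "az": 0, "dx": 0, "dy": 0, "dz": 0, "jaw": 0.4}
  grip_force: 40

```text
clock: 3.3
position: [510.1, -283.0, 111.6]
tool_rot: [3.141, -0.001, 2.791]
contact_force: [-0.3, -0.6, 1.4]
finger_gap: 59.6
grasp_force: 0.0
```

```bash
for i in 1 2; do python3 g.py 511.5 -289 15 2.786; done; python3 - <<'E'
from h import *
c=cams.capture("side"); save(c,"s1.png"); 
a=c["pixels"][90:230,230:380,::-1]; cv2.imwrite("pics/s1c.png",cv2.resize(a,None,fx=4,fy=4,interpolation=cv2.INTER_CUBIC))
E
```

```text
t 3.3 pos [ 510.113 -282.964  111.649] rot [ 3.141 -0.001  2.791] q [-0.506  0.479  0.032  1.125  0.    -0.156] F [-0.267 -0.554  1.365] gap 59.56100776239794 0.0
turn [ 0.    -0.001  0.005] shift before turn [-3.454 -5.213 96.645] after turn [-3.402 -5.176 96.649]
t 3.3 pos [ 510.113 -282.964  111.649] rot [ 3.141 -0.001  2.791] q [-0.506  0.479  0.032  1.125  0.    -0.156] F [-0.267 -0.554  1.365] gap 59.56100776239794 0.0
turn [ 0.    -0.001  0.005] shift before turn [-3.454 -5.213 96.645] after turn [-3.402 -5.176 96.649]
```

View pics/s1c.png

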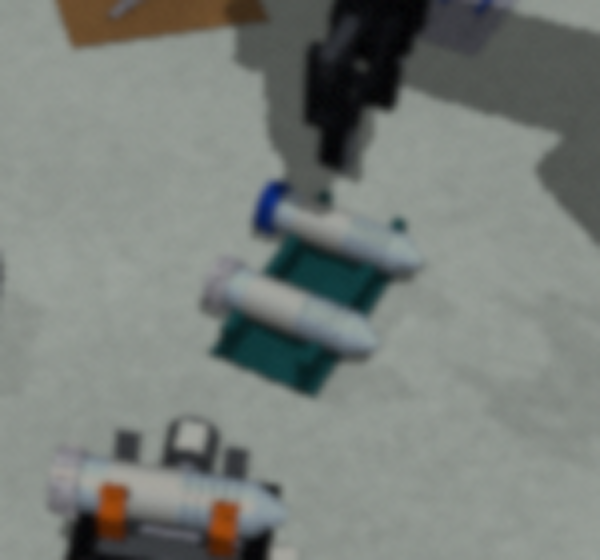

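Gripper hangs behind/above the blue-capped tube (image ~330,160 vs barrel ~340,235), consistent with its height; descend with the small correction.

>>> play_rows:
  plan:
    - {"ax": 0, "ay": 0, "az": 0.005, "dx": -3.4, "dy": -5.2, "dz": 30, "jaw": 0.4}
    - {"ax": 0, "ay": 0, "az": 0, "dx": 0, "dy": 0, "dz": 26, "jaw": 0.4}
    - {"ax": 0, "ay": 0, "az": 0, "dx": 0, "dy": 0, "dz": 20, "jaw": 0.4}
    - {"ax": 0, "ay": 0, "az": 0, "dx": 0, "dy": 0, "dz": 12, "jaw": 0.4}
    - {"ax": 0, "ay": 0, "az": 0, "dx": 0, "dy": 0, "dz": 8, "jaw": 0.4}
    - {"ax": 0, "ay": 0, "az": 0, "dx": 0, "dy": 0, "dz": 0, "jaw": 0.4}
    - {"ax": 0, "ay": 0, "az": 0, "dx": 0, "dy": 0, "dz": 0, "jaw": 0.4}
  grip_force: 40

```text
clock: 4.05
position: [512.5, -290.0, 16.6]
tool_rot: [-3.141, 0.002, 2.786]
contact_force: [-0.8, -0.1, 0.3]
finger_gap: 59.9
grasp_force: 0.0
```

```bash
python3 g.py 511.5 -289 15 2.786
```

```text
t 4.05 pos [ 512.473 -290.008   16.635] rot [-3.141  0.002  2.786] q [-0.515  0.583 -0.068  0.917 -0.    -0.159] F [-0.789 -0.132  0.287] gap 59.89658190791671 0.0
turn [-0.     0.002 -0.   ] shift before turn [1.267 0.607 1.632] after turn [1.263 0.606 1.635]
```

>>> play_rows:
  plan:
    - {"ax": 0, "ay": 0, "az": 0, "dx": 0, "dy": 0, "dz": 0.5, "jaw": -1}
    - {"ax": 0, "ay": 0, "az": 0, "dx": 0, "dy": 0, "dz": 0, "jaw": -1}
    - {"ax": 0, "ay": 0, "az": 0, "dx": 0, "dy": 0, "dz": 0, "jaw": -1}
    - {"ax": 0, "ay": 0, "az": 0, "dx": 0, "dy": 0, "dz": 0, "jaw": -1}
    - {"ax": 0, "ay": 0, "az": 0, "dx": 0, "dy": 0, "dz": 0, "jaw": -1}
    - {"ax": 0, "ay": 0, "az": 0, "dx": 0, "dy": 0, "dz": 0, "jaw": -1}
    - {"ax": 0, "ay": 0, "az": 0, "dx": 0, "dy": 0, "dz": 0, "jaw": -1}
    - {"ax": 0, "ay": 0, "az": 0, "dx": 0, "dy": 0, "dz": 0, "jaw": -1}
  grip_force: 45

```text
clock: 4.85
position: [512.3, -289.5, 15.8]
tool_rot: [3.141, 0.002, 2.786]
contact_force: [0.9, 2.1, 6.3]
finger_gap: 26.6
grasp_force: 44.4
```

```bash
python3 g.py 511.5 -289 15 2.786
```

```text
t 4.85 pos [ 512.27  -289.456   15.788] rot [3.141 0.002 2.786] q [-0.515  0.584 -0.069  0.916  0.001 -0.159] F [0.915 2.127 6.337] gap 26.584013323706504 44.35233950614929
turn [0.001 0.002 0.   ] shift before turn [0.882 0.159 0.787] after turn [0.881 0.159 0.788]
```

>>> play_rows:
  plan:
    - {"ax": 0, "ay": 0, "az": 0, "dx": 0, "dy": 0, "dz": -15, "jaw": -1}
    - {"ax": 0, "ay": 0, "az": 0, "dx": 0, "dy": 0, "dz": -30, "jaw": -1}
    - {"ax": 0, "ay": 0, "az": 0, "dx": 0, "dy": 0, "dz": -40, "jaw": -1}
    - {"ax": 0, "ay": 0, "az": 0, "dx": 0, "dy": 0, "dz": -45, "jaw": -1}
    - {"ax": 0, "ay": 0, "az": 0, "dx": 0, "dy": 0, "dz": -45, "jaw": -1}
    - {"ax": 0, "ay": 0, "az": -0.11, "dx": 0, "dy": 0, "dz": 0, "jaw": -1}
    - {"ax": 0, "ay": 0, "az": -0.11, "dx": 0, "dy": 0, "dz": 0, "jaw": -1}
    - {"ax": 0, "ay": 0, "az": -0.11, "dx": 0, "dy": 0, "dz": 0, "jaw": -1}
    - {"ax": 0, "ay": 0, "az": 0, "dx": 0, "dy": 0, "dz": 0, "jaw": -1}
  grip_force: 45

```text
clock: 5.75
position: [511.1, -289.7, 189.4]
tool_rot: [-3.141, -0.001, 3.115]
contact_force: [-0.0, -0.3, -1.1]
finger_gap: 26.7
grasp_force: 44.5
```

```bash
python3 g.py 580.5 94.6 190 3.116
```

```text
t 5.75 pos [ 511.079 -289.666  189.423] rot [-3.141 -0.001  3.115] q [-0.515  0.435  0.172  1.309 -0.001 -0.489] F [-0.013 -0.342 -1.086] gap 26.740270937123608 44.47863757610321
turn [-0.    -0.001 -0.001] shift before turn [-59.291 385.959  -0.692] after turn [-59.565 385.917  -0.577]
```

>>> play_rows:
  plan:
    - {"ax": 0, "ay": 0, "az": 0, "dx": -6.6, "dy": 30, "dz": 0, "jaw": -1}
    - {"ax": 0, "ay": 0, "az": 0, "dx": -6.6, "dy": 45, "dz": 0, "jaw": -1}
    - {"ax": 0, "ay": 0, "az": 0, "dx": -6.6, "dy": 45, "dz": 0, "jaw": -1}
    - {"ax": 0, "ay": 0, "az": 0, "dx": -6.6, "dy": 45, "dz": 0, "jaw": -1}
    - {"ax": 0, "ay": 0, "az": 0, "dx": -6.6, "dy": 45, "dz": 0, "jaw": -1}
    - {"ax": 0, "ay": 0, "az": 0, "dx": -6.6, "dy": 45, "dz": 0, "jaw": -1}
    - {"ax": 0, "ay": 0, "az": 0, "dx": -6.6, "dy": 45, "dz": 0, "jaw": -1}
    - {"ax": 0, "ay": 0, "az": 0, "dx": -6.6, "dy": 45, "dz": 0, "jaw": -1}
    - {"ax": 0, "ay": 0, "az": 0, "dx": -6.6, "dy": 41, "dz": 0, "jaw": -1}
    - {"ax": 0, "ay": 0, "az": 0, "dx": 0, "dy": 0, "dz": 0, "jaw": -1}
    - {"ax": 0, "ay": 0, "az": 0, "dx": 0, "dy": 0, "dz": 0, "jaw": -1}
  grip_force: 45

```text
clock: 6.85
position: [580.5, 95.6, 189.1]
tool_rot: [-3.141, -0.001, 3.116]
contact_force: [0.4, -0.2, -0.4]
finger_gap: 26.9
grasp_force: 44.6
```

```bash
python3 g.py 580.5 94.6 190 3.116; python3 - <<'E'
from m import *
Ws=[]
for n in("top","side"):
    c=cams.capture(n); save(c,n+"2.png"); W=world(c); Ws.append(W.reshape(-1,3))
    print(n,[ (round(d["score"],2),np.round(np.array(d["extent"])*[512,384,512,384])) for d in search_frame(c,"specimen_tube")[:2]])
    px=c["pixels"].astype(int); b=(px[...,2]>1.8*px[...,0])&(px[...,2]>60)&(W[...,2]>150);print("blue",b.sum(),np.nanmedian(W[b],0))
    C,z,yaw,e,k,s,_=fit(W,[580,94,205],-.025,zmin=-30); print(C,z,yaw,e,k,s)
    C,z,yaw,e,k,s,_=fit(W,[580,14.5,126],-.025); print("bal",C,z,yaw,e,k,s)
    if n=="side": cv2.imwrite("pics/s2c.png",cv2.resize(c["pixels"][120:320,200:350,::-1],None,fx=3,fy=3,interpolation=cv2.INTER_CUBIC))
E
```

```text
t 6.85 pos [580.487  95.616 189.066] rot [-3.141 -0.001  3.116] q [ 0.164  0.437  0.175  1.31  -0.001  0.189] F [ 0.438 -0.23  -0.419] gap 26.90820178048346 44.58553969860077
turn [-0.001 -0.001  0.   ] shift before turn [-0.037 -1.016 -0.933] after turn [-0.039 -1.015 -0.934]
top []
blue 1 [631.8  77.9 208.5]
[578.1  88.6] 201.25251555001483 -0.3422394696868045 [-23.3  57.3] 41 1.925611771568838
bal [580.   14.5] 127.31092149320176 -0.030062570935891306 [-55.5  56.8] 512 1.490790068945195
side [(0.86, array([229., 209.,  74.,  28.]))]
blue 597 [ 106.6 -858.7  183.4]
[580.  94.] 203.99215562363756 -0.024335423127694652 [-57.6  55.8] 448 0.7949068094189651
bal [580.   15.1] 126.68555456369221 0.011345655264612823 [-55.8  57.1] 164 1.1944292611051783
```

View pics/s2c.png

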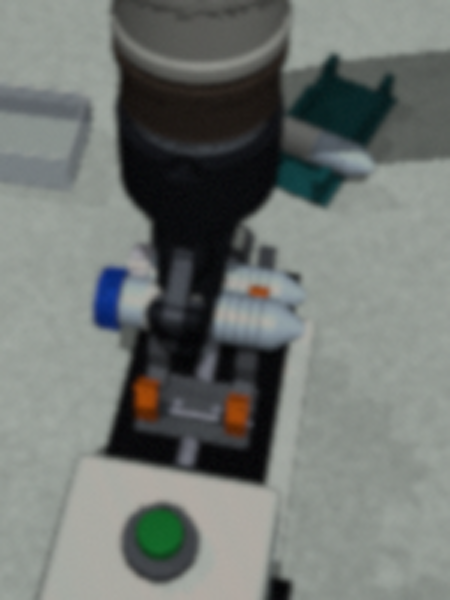

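The side view shows the tube held level, parallel to the clip, right over it (tube ~ (200,310), clip ~ (190,400)), with matching yaw; side-camera y is about 0.8 mm short of the seat line. Going down.

>>> play_rows:
  plan:
    - {"ax": 0, "ay": 0, "az": 0, "dx": 0, "dy": 0.7, "dz": 15, "jaw": -1}
    - {"ax": 0, "ay": 0, "az": 0, "dx": 0, "dy": 0, "dz": 18, "jaw": -1}
    - {"ax": 0, "ay": 0, "az": 0, "dx": 0, "dy": 0, "dz": 12, "jaw": -1}
    - {"ax": 0, "ay": 0, "az": 0, "dx": 0, "dy": 0, "dz": 5, "jaw": -1}
    - {"ax": 0, "ay": 0, "az": 0, "dx": 0, "dy": 0, "dz": 0, "jaw": -1}
    - {"ax": 0, "ay": 0, "az": 0, "dx": 0, "dy": 0, "dz": 0, "jaw": -1}
  grip_force: 45

```text
clock: 7.65
position: [581.3, 95.2, 140.4]
tool_rot: [3.141, 0.001, 3.115]
contact_force: [0.6, 0.4, -0.3]
finger_gap: 26.3
grasp_force: 44.6
```

```bash
python3 g.py 580.5 95.5 112 3.116; python3 - <<'E'
from m import *
for n in("top","side"):
    c=cams.capture(n); W=world(c)
    C,z,yaw,e,k,s,_=fit(W,[580,94,153],-.025,zmin=-30); print(n,C,z,yaw,e,k,s)
E
```

```text
t 7.65 pos [581.268  95.239 140.434] rot [3.141 0.001 3.115] q [ 0.162  0.466  0.09   1.194 -0.     0.189] F [ 0.618  0.439 -0.281] gap 26.256017163320077 44.588563442230225
turn [ 0.     0.001 -0.001] shift before turn [ 0.801  0.236 28.433] after turn [ 0.775  0.241 28.434]
top [580.4  92.2] 148.57047960288665 0.20478619900896988 [-22.1 -10.1] 43 1.6494613178630642
side [580.   95.9] 155.23733479269387 -0.02463500831975689 [-56.3  56.7] 431 1.076694352753887
```

>>> play_rows:
  plan:
    - {"ax": 0, "ay": 0, "az": 0, "dx": 0, "dy": -0.3, "dz": 3, "jaw": -1}
    - {"ax": 0, "ay": 0, "az": 0, "dx": 0, "dy": 0, "dz": 3, "jaw": -1}
    - {"ax": 0, "ay": 0, "az": 0, "dx": 0, "dy": 0, "dz": 3, "jaw": -1}
    - {"ax": 0, "ay": 0, "az": 0, "dx": 0, "dy": 0, "dz": 3, "jaw": -1}
    - {"ax": 0, "ay": 0, "az": 0, "dx": 0, "dy": 0, "dz": 0, "jaw": -1}
  grip_force: 45

```text
clock: 8.25
position: [582.5, 92.3, 129.6]
tool_rot: [-3.136, 0.005, 3.114]
contact_force: [0.8, -7.3, 4.9]
finger_gap: 26.5
grasp_force: 45.3
```

>>> play_rows:
  plan:
    - {"ax": 0, "ay": 0, "az": 0, "dx": 0, "dy": 0, "dz": 3, "jaw": -1}
    - {"ax": 0, "ay": 0, "az": 0, "dx": 0, "dy": 0, "dz": 3, "jaw": -1}
    - {"ax": 0, "ay": 0, "az": 0, "dx": 0, "dy": 0, "dz": 3, "jaw": -1}
    - {"ax": 0, "ay": 0, "az": 0, "dx": 0, "dy": 0, "dz": 0, "jaw": -1}
  grip_force: 45

```text
clock: 8.65
position: [582.3, 93.8, 120.1]
tool_rot: [-3.139, 0.004, 3.115]
contact_force: [1.5, -4.5, 3.3]
finger_gap: 26.3
grasp_force: 44.9
```

>>> play_rows:
  plan:
    - {"ax": 0, "ay": 0, "az": 0, "dx": 0, "dy": 0, "dz": 3, "jaw": -1}
    - {"ax": 0, "ay": 0, "az": 0, "dx": 0, "dy": 0, "dz": 2.5, "jaw": -1}
    - {"ax": 0, "ay": 0, "az": 0, "dx": 0, "dy": 0, "dz": 1, "jaw": -1}
    - {"ax": 0, "ay": 0, "az": 0, "dx": 0, "dy": 0, "dz": 0, "jaw": -1}
  grip_force: 45

```text
clock: 9.05
position: [580.4, 95.2, 112.1]
tool_rot: [-3.141, -0.001, 3.116]
contact_force: [-0.8, -1.7, 0.6]
finger_gap: 26.9
grasp_force: 44.8
```

```bash
python3 g.py 580.5 95.5 112 3.116; python3 - <<'E'
from m import *
c=cams.capture("side"); W=world(c)
C,z,yaw,e,k,s,_=fit(W,[580,95,130],-.025,zmin=-30); print(C,z,yaw,e,k,s)
cv2.imwrite("pics/s3c.png",cv2.resize(c["pixels"][180:290,220:320,::-1],None,fx=5,fy=5,interpolation=cv2.INTER_CUBIC))
E
```

```text
t 9.05 pos [580.436  95.174 112.09 ] rot [-3.141 -0.001  3.116] q [ 0.163  0.487  0.047  1.132 -0.     0.188] F [-0.773 -1.743  0.638] gap 26.93740323949369 44.82588529586792
turn [-0.    -0.001 -0.   ] shift before turn [-0.056  0.328  0.089] after turn [-0.056  0.328  0.09 ]
[579.7  98.4] 126.83606051445237 0.08889858588403808 [-56.7  56.4] 348 1.493975604030535
```

View pics/s3c.png

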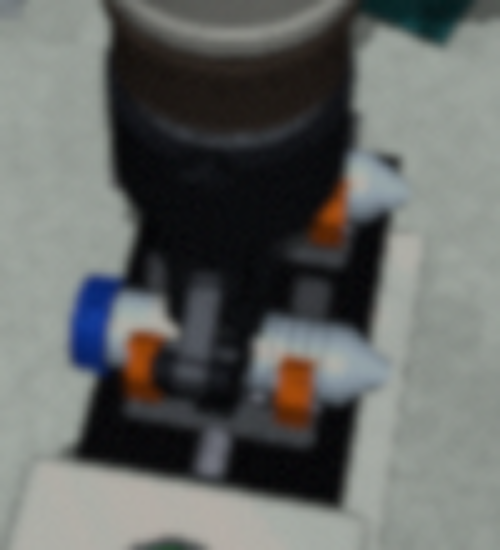

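Both orange noses are over the tube (at ~(145,365) and (293,385)); press a bit more until the force rises.

>>> play_rows:
  plan:
    - {"ax": 0, "ay": 0, "az": 0, "dx": 0, "dy": 0, "dz": 1, "jaw": -1}
    - {"ax": 0, "ay": 0, "az": 0, "dx": 0, "dy": 0, "dz": 0, "jaw": -1}
  grip_force: 45

```text
clock: 9.3
position: [580.5, 95.1, 112.0]
tool_rot: [-3.141, -0.0, 3.116]
contact_force: [-0.8, -3.8, 4.8]
finger_gap: 26.6
grasp_force: 45.4
```

>>> play_rows:
  plan:
    - {"ax": 0, "ay": 0, "az": 0, "dx": 0, "dy": 0, "dz": 0.7, "jaw": -1}
    - {"ax": 0, "ay": 0, "az": 0, "dx": 0, "dy": 0, "dz": 0, "jaw": -1}
  grip_force: 45

```text
clock: 9.5
position: [580.6, 95.0, 111.8]
tool_rot: [-3.141, 0.0, 3.116]
contact_force: [-2.4, -4.0, 7.3]
finger_gap: 27.0
grasp_force: 45.6
```

>>> play_rows:
  plan:
    - {"ax": 0, "ay": 0, "az": 0, "dx": 0, "dy": 0, "dz": 1, "jaw": -1}
    - {"ax": 0, "ay": 0, "az": 0, "dx": 0, "dy": 0, "dz": 1, "jaw": -1}
    - {"ax": 0, "ay": 0, "az": 0, "dx": 0, "dy": 0, "dz": 0, "jaw": -1}
  grip_force: 45

```text
clock: 9.8
position: [580.7, 95.0, 111.7]
tool_rot: [-3.141, 0.002, 3.116]
contact_force: [-7.1, -4.4, 15.9]
finger_gap: 26.4
grasp_force: 46.5
```

>>> play_rows:
  plan:
    - {"ax": 0, "ay": 0, "az": 0, "dx": 0, "dy": 0, "dz": -3, "jaw": -1}
    - {"ax": 0, "ay": 0, "az": 0, "dx": 0, "dy": 0, "dz": 0, "jaw": 0}
    - {"ax": 0, "ay": 0, "az": 0, "dx": 0, "dy": 0, "dz": 0, "jaw": 0}
    - {"ax": 0, "ay": 0, "az": 0, "dx": 0, "dy": 0, "dz": 0, "jaw": 0}
    - {"ax": 0, "ay": 0, "az": 0, "dx": 0, "dy": 0, "dz": 0, "jaw": 0}
  grip_force: 45

```text
clock: 10.3
position: [580.8, 95.6, 111.3]
tool_rot: [3.141, -0.0, 3.116]
contact_force: [0.4, 0.5, -0.8]
finger_gap: 42.9
grasp_force: 0.0
```

>>> play_rows:
  plan:
    - {"ax": 0, "ay": 0, "az": 0, "dx": 0, "dy": 0, "dz": -10, "jaw": 0}
    - {"ax": 0, "ay": 0, "az": 0, "dx": 0, "dy": 0, "dz": -20, "jaw": 0}
    - {"ax": 0, "ay": 0, "az": 0, "dx": 0, "dy": 0, "dz": -35, "jaw": 0}
    - {"ax": 0, "ay": 0, "az": 0, "dx": 0, "dy": 0, "dz": -40, "jaw": -1}
    - {"ax": 0, "ay": 0, "az": 0, "dx": 0, "dy": 45, "dz": 0, "jaw": -1}
    - {"ax": 0, "ay": 0, "az": 0, "dx": -2, "dy": 45, "dz": 0, "jaw": -1}
    - {"ax": 0, "ay": 0, "az": 0, "dx": 0, "dy": 14, "dz": 0, "jaw": -1}
    - {"ax": 0, "ay": 0, "az": 0, "dx": 0, "dy": 0, "dz": 0, "jaw": -1}
    - {"ax": 0, "ay": 0, "az": 0, "dx": 0, "dy": 0, "dz": 0, "jaw": -1}
  grip_force: 45

```text
clock: 11.2
position: [585.3, 198.6, 216.5]
tool_rot: [-3.141, -0.001, 3.116]
contact_force: [0.8, -0.6, 0.1]
finger_gap: -0.1
grasp_force: 0.0
```

```bash
python3 g.py 582 199 170 3.116; python3 - <<'E'
from m import *
for n in("top","side"):
    c=cams.capture(n); W=world(c)
    for q in([580,95,126],[580,15,126]):
        C,z,yaw,e,k,s,_=fit(W,q,-.025); print(n,C,z,yaw,e,k,s)
    if n=="side":
        px=c["pixels"].astype(int);R,G,B=px[...,0],px[...,1],px[...,2]
        o=(R>1.6*G)&(R>2*B)&(R>80)&(W[...,2]>100)&(W[...,1]>0)
        k,l,st,ce=cv2.connectedComponentsWithStats(o.astype(np.uint8))
        for i in range(1,k):
            if st[i,4]>15: q=W[l==i]; print(" orange",st[i,4],np.nanmedian(q,0),np.nanpercentile(q,5,0),np.nanpercentile(q,95,0))
    else: cv2.imwrite("pics/t4c.png",cv2.resize(c["pixels"][150:270,100:260,::-1],None,fx=4,fy=4,interpolation=cv2.INTER_CUBIC))
E
```

```text
t 11.2 pos [585.277 198.602 216.549] rot [-3.141 -0.001  3.116] q [ 0.327  0.487  0.325  1.41  -0.001  0.353] F [ 0.785 -0.591  0.109] gap -0.07626290084769817 0.0
turn [-0.001 -0.001  0.   ] shift before turn [ 3.262  0.359 46.55 ] after turn [ 3.286  0.314 46.549]
top [580.   94.3] 127.43250411213262 -0.023390529039822725 [-56.2  55.7] 520 1.4405196549196355
top [580.   14.5] 127.36706332296727 -0.03080769225164842 [-54.3  57.4] 524 1.4275327509837277
side [580.   95.3] 126.73392941173321 -0.004757151398011098 [-57.2   4.2] 298 1.1137562950747626
side [569.2  31.5] 126.97993657872463 0.5767642717882513 [-46.   -7.9] 211 1.7459280984927648
 orange 68 [552.2  35.7 133.8] [547.6  29.  119.4] [557.1  38.5 149.8]
 orange 80 [554.5 115.9 134. ] [549.7 108.8 118.8] [559.6 118.1 149.2]
```

View pics/t4c.png

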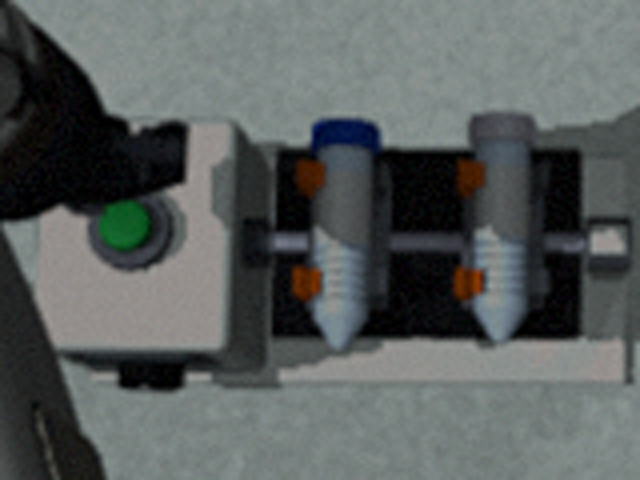

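Both tubes now lie alike (z 127.4 and 127.4, spacing 79.8 mm), with both jaws shut at ~(310,175)/(307,283). Now the button.

>>> play_rows:
  plan:
    - {"ax": 0, "ay": 0, "az": 0, "dx": 3.3, "dy": 0.3, "dz": 25, "jaw": -1}
    - {"ax": 0, "ay": 0, "az": 0, "dx": 0, "dy": 0, "dz": 20, "jaw": -1}
    - {"ax": 0, "ay": 0, "az": 0, "dx": 0, "dy": 0, "dz": 12, "jaw": -1}
    - {"ax": 0, "ay": 0, "az": 0, "dx": 0, "dy": 0, "dz": 4, "jaw": -1}
    - {"ax": 0, "ay": 0, "az": 0, "dx": 0, "dy": 0, "dz": 3, "jaw": -1}
    - {"ax": 0, "ay": 0, "az": 0, "dx": 0, "dy": 0, "dz": 3, "jaw": -1}
    - {"ax": 0, "ay": 0, "az": 0, "dx": 0, "dy": 0, "dz": 2, "jaw": -1}
    - {"ax": 0, "ay": 0, "az": 0, "dx": 0, "dy": 0, "dz": 0, "jaw": -1}
  grip_force: 45

```text
clock: 12.1
position: [582.9, 199.2, 148.5]
tool_rot: [-3.141, 0.002, 3.116]
contact_force: [-0.2, -2.0, 3.2]
finger_gap: 0.2
grasp_force: 1.3
```

>>> play_rows:
  plan:
    - {"ax": 0, "ay": 0, "az": 0, "dx": 0, "dy": 0, "dz": 1.5, "jaw": -1}
    - {"ax": 0, "ay": 0, "az": 0, "dx": 0, "dy": 0, "dz": 1.5, "jaw": -1}
    - {"ax": 0, "ay": 0, "az": 0, "dx": 0, "dy": 0, "dz": 1, "jaw": -1}
    - {"ax": 0, "ay": 0, "az": 0, "dx": 0, "dy": 0, "dz": 0, "jaw": -1}
  grip_force: 45

```text
clock: 12.5
position: [583.0, 199.4, 146.0]
tool_rot: [3.141, 0.003, 3.116]
contact_force: [-2.3, -3.4, 11.4]
finger_gap: -0.2
grasp_force: 5.4
```

>>> play_rows:
  plan:
    - {"ax": 0, "ay": 0, "az": 0, "dx": 0, "dy": 0, "dz": 1, "jaw": -1}
    - {"ax": 0, "ay": 0, "az": 0, "dx": 0, "dy": 0, "dz": 0, "jaw": -1}
    - {"ax": 0, "ay": 0, "az": 0, "dx": 0, "dy": 0, "dz": 0, "jaw": -1}
  grip_force: 45

```text
clock: 12.8
position: [583.0, 199.4, 145.9]
tool_rot: [3.141, 0.004, 3.116]
contact_force: [-3.7, -2.5, 14.8]
finger_gap: -0.2
grasp_force: 7.2
```

>>> play_rows:
  plan:
    - {"ax": 0, "ay": 0, "az": 0, "dx": 0, "dy": 0, "dz": -10, "jaw": -1}
    - {"ax": 0, "ay": 0, "az": 0, "dx": 0, "dy": 0, "dz": -30, "jaw": -1}
    - {"ax": 0, "ay": 0, "az": 0, "dx": 0, "dy": 0, "dz": -40, "jaw": -1}
    - {"ax": 0, "ay": 0, "az": 0, "dx": 20, "dy": 40, "dz": 0, "jaw": -1}
    - {"ax": 0, "ay": 0, "az": 0, "dx": 20, "dy": 40, "dz": 0, "jaw": -1}
    - {"ax": 0, "ay": 0, "az": 0, "dx": 0, "dy": 0, "dz": 0, "jaw": -1}
    - {"ax": 0, "ay": 0, "az": 0, "dx": 0, "dy": 0, "dz": 0, "jaw": -1}
  grip_force: 45

```text
clock: 13.5
position: [543.4, 281.9, 222.1]
tool_rot: [-3.141, -0.001, 3.119]
contact_force: [1.1, -0.2, -0.2]
finger_gap: 0.1
grasp_force: 0.0
```

```bash
python3 - <<'E'
from m import *
c=cams.capture("top"); W=world(c)
for q,y in(([580,95,126],-.025),([580,15,126],-.025),([535,-212,30],-.35)):
    C,z,yaw,e,k,s,_=fit(W,q,y); print(C,z,yaw,e,k,s)
px=c["pixels"].astype(int);R,G,B=px[...,0],px[...,1],px[...,2]
g=(G>1.6*R)&(G>1.6*B)&(W[...,2]>140);print("green",np.nanmedian(W[g],0),g.sum())
E
```

```text
[580.   94.5] 127.27226080839425 -0.029457811951689346 [-55.8  56.3] 518 1.4754808682975804
[580.   14.6] 127.51929608265097 -0.03044042591615088 [-55.4  56.7] 520 1.5259104545023963
[ 534.8 -212.6] 31.30926304841407 -0.35480331362618656 [-56.7  55.7] 454 1.492020448629301
green [573.3 208.1 155.4] 239
```

```bash
python3 -c "
from rig import bot; print(bot.job_done())"
```

```text
the job is handed in; nothing more can be done
None
```

The blue-capped tube is pressed home in the free clip with the jaw shut over it. The green button was pushed to its stop at about 15 N and released, and the balance and spare tubes had not moved when last measured. The job is handed in, but no verdict came back, and the last picture did not clearly confirm the button was fully out again.

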